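# Square the front glass in the gel casting stand

## Task

Get the clean front glass plate ready for the gel cast: press the pump plunger on its suction lifter right down to its stop, then carry the plate by the lifter's red grip, lay it flat on the spacers of the casting stand and slide it gently into the corner until its edges bear on both fences. Finish while still gripping the lifter and keeping a light push against both fences, with the plate square and flush, so that I can do up the clamps; do not put it down or let go. Keep your fingers off the glass, do not drop or bang it, and leave the other things on the bench where they are.

Things in the scene. Friction and masses are not known exactly. Their poses are not given: they have to be found in the camera images.
- grip (a point): centre of the lifter's red square grip (32 x 32 mm, 48 mm tall), to be gripped from above across two opposite flat sides. It stands upright in the middle of the glass, fixed to it; its sides are parallel to the glass edges. This point is 52 mm above the underside of the glass; the flat sides reach 20 mm above and below it. z up, x and y along the glass edges.
- pump_top (a point): middle of the top of the black pump plunger head (26 mm across), which stands upright on top of the red grip. It is 38 mm above point grip when fully out and 29 mm above it when fully down.
- pump (a joint): travel of the pump plunger in m: 0 fully out (red ring shows), 0.009 fully down at its stop. It may start up to 2 mm in. It moves straight down into the grip, takes about 4 N at first and 5.5 N near the stop, and stays down when let go.
- plate_lifter: the loose thing to carry: lifter and glass as one, about 0.43 kg (varies by 20 %). Under the red grip are a grey collar and a black rubber cup 80 mm across. Origin: centre of the underside of the glass; x and y along the glass edges, z up. It starts lying level on a blue mat (190 x 190 x 3 mm, fixed to the bench).
- front_glass: the glass plate alone: clear with green edges, square, 160 x 160 mm, 5 mm thick, with the lifter in its middle. It slides easily (friction about 0.15). Origin: centre of its underside; axes as the lifter's.
- glass_mid (a point): centre of the glass plate, half-way through its thickness (2.5 mm above its underside, 49.5 mm below point grip).
- casting_stand: grey casting stand, fixed, 220 x 220 mm, with a white ceramic plate (160 x 160 mm) and two blue spacer strips on it; the spacer tops, on which the glass slides, are 21.5 mm above the bench. Origin: on the bench under the middle of the white plate; +x points to the back fence, +y to the left fence; the -x and -y sides are open. Left or right of the mat, yaw varies.
- seat (a point): where the centre of the glass (point glass_mid) is when the glass lies on the spacers and bears on both fences, flush with the white plate; 24 mm above the bench; axes as the casting stand's.
- fence_back: aluminium fence along the +x edge of the white plate: its face is flat, at 80 mm from point seat towards the stand's +x, its top 34 mm above the bench (thumb nuts on top reach 53 mm). Origin and axes as the casting stand's.
- fence_left: aluminium fence along the +y edge of the white plate: its face is flat, at 80 mm from point seat towards the stand's +y, same height. The two fences leave a 6 mm gap at the corner. Origin and axes as the casting stand's.
- wash_bottle: bystander: white squeeze wash bottle, 77 x 105 x 181 mm, standing at the back; origin at the centre of its underside.
- stain_jar: bystander: small white jar, 60 mm across, 76 mm tall; origin at the centre of its underside.
- petri_dish: bystander: clear covered dish, 57 mm across, 14 mm tall; origin at the centre of its underside.

How it is judged (in metres and radians):
On the way, in this order (a step that is already met when the one before it is completed fails the run):
1. the pump plunger is pressed down to its stop while the plate still lies on its mat (value of joint pump above 0.008 m and contact force between front_glass and mat above 0.5 N), for 0.2 s.
2. the plate is lifted off its mat, held by the lifter (height (world z) of glass_mid above 0.028 m and contact force between the fingers and plate_lifter above 1 N and not (contact force between front_glass and anything else above 0.3 N)), for 0.2 s.
At the end, for the whole second after the job is handed in: Still gripped by the lifter (over 2 N); glass flat on the spacers, within 2 mm of its seat, square within 0.02 rad, at rest, pressing on each fence with over 1 N; pump plunger still over 7 mm down; bystanders within 20 mm of their places (contact force between front_glass and fence_back above 1 N and contact force between front_glass and fence_left above 1 N and x of glass_mid in the frame of seat between -0.002 and 0.002 m and y of glass_mid in the frame of seat between -0.002 and 0.002 m and z of glass_mid in the frame of seat between -0.0025 and 0.0025 m and angle between front_glass's own z axis and vertical below 0.02 rad and (angle between the x axis of front_glass and the x axis of casting_stand, either way round below 0.02 rad or angle between the x axis of front_glass and the y axis of casting_stand, either way round below 0.02 rad) and value of joint pump above 0.007 m and contact force between the fingers and plate_lifter above 2 N and linear speed of plate_lifter below 0.01 m/s and distance of each of wash_bottle, stain_jar, petri_dish from where it was at the start of the episode below 0.02 m); the arm keeps its last pose, push and grip.
It fails at once if the glass is dropped or banged against the casting stand (over 60 N) (contact force between front_glass and casting_stand above 60 N).
It fails at once if the fingers press on the glass (over 2 N) (contact force between the fingers and front_glass above 2 N).
It fails at once if a bystander is pushed over 20 mm or knocked over (distance of any of wash_bottle, stain_jar, petri_dish from where it was at the start of the episode above 0.02 m or angle between any of wash_bottle, stain_jar, petri_dish's own z axis and vertical above 0.3 rad).
It also fails if it takes over 54 s, if anything falls off the work surface, if the arm or the gripper's body presses on something with over 40 N, if the wrist force passes 120 N, or if a joint passes its speed limit or range.

## Robot

A 6-joint arm with a two-finger parallel gripper is mounted at the origin on a cart in front of the work surface, level with it; the furniture and walls round the work are solid. World frame = base frame: x ahead of the robot, y to its left, z up, the work surface at z = 0. Lengths are in mm, angles in rad, forces in N, time in s.
With the tool pointing down it reaches from about 250 to 850 mm from the base axis. Payload 12.5 kg.
Tool frame: the origin (TCP) lies on the mounting face of the last link; the fingertips stand 186 mm ahead of it and the grasp point (between the pads) lies 167 mm ahead of it; z points along the fingers, y is the direction in which the jaws open and shut (so a half turn about z gives the same grasp; the last joint's range is limited). The gripper opens to 93 mm and grips with 3 to 60 N. Pads are 15 mm wide; open, the fingers measure 128 mm over their backs; the gripper's body (75 mm by 188 mm) begins 65 mm behind the grasp point.
Start: joints at [-1.391, 0.351, 1.652, -0, 1.139, -0.085], TCP at [143.964, -530.811, 404.733] pointing down, gripper open.
Joint ranges: [-2.75, 2.75], [-0.79, 2.1], [0.01, 2.65], [-1.57, 4.71], [0.07, 3.14], [-2.87, 2.87]. Speed limits (rad/s): [2.22, 2.22, 2.79, 3.14, 3.14, 3.14].

## Interface

Orientations are given as a rotation vector (axis times angle).
In Python, from station import arm gives the robot as it stands.
- The arm moves only by the shell command python3 -m pendant 'ROWS' [FORCE]. ROWS is a JSON object of lists of equal length, an entry for each row: "turn": the turn, a rotation vector about the tool's x, y, z in units of pi rad (1.0 is pi rad), a list of three; "offset": the shift along the tool's x, y, z in units of 300 mm (1.0 is 300 mm), a list of three; "fingers": the closure in counts, from 0 (fully open) to 255 (shut). In form: {"turn": [[rx, ry, rz], ...], "offset": [[tx, ty, tz], ...], "fingers": [fingers, ...]}. A call has 1 to 8 rows; each row shifts and turns the commanded pose from where the row before left it, along the tool's axes as they then stand; what a row does not reach is not made up. A row lasts 1/8 s, in which the tool goes at most 62.5 mm and 10.7 degrees, less where a joint would pass 70% of its speed; a pose out of reach is approached as far as the arm can. A call with a number of a shift or a turn outside -1 to 1 is refused whole. A call with a gripper value outside its range is refused whole. The fingers move at their own pace and stop on an object; FORCE is the grip in N (left out, the last holds). Time passes only in rows, so rows that do not move let the fingers close. It gives the time, the measured TCP pose, the force and the opening at its end, in the units of the state.
- arm.read_state(): the state, without advancing time (a new reading comes with each control period).
- arm.get_image(name): name is "side" or "top"; returns the picture (384x512x3 uint8, red, green, blue); there is no depth.
- arm.camera_params(name): a dict with "camera_matrix" (3x3 intrinsics, pixels), "k1" (the pictures are not rectified: a ray, as slopes to the right and down, at radius r is drawn at 1 + k1 r^2 times it, then the intrinsics apply), "xyz" and "orientation" of the camera in the world. Camera axes: x right, y up, looking along -z (the intrinsics and any distortion apply to the point x, -y, -z); pixel columns grow to the right and rows downward; lengths in mm; the calibration is good to about 2 mm. A picture is of the moment at which its call begins. camera_params takes no time and is no camera call.
- arm.hand_in(): hands the job in, once; it reports no verdict.
Trained networks look in the newest picture that a camera, given by its name, has taken for a name from the list of things; names that differ only in an ending like _2 or _b are one class to them, and where a whole thing is asked for, a point or a joint stands for the part that bears it (a point fixed in the world has none). Each returns a list of dicts, best first, with "p" (0 to 1); they miss things now and then, are a little off and sometimes report something else, mostly with a low value. They report only what shows in the picture. A call takes as long as a camera call.
- arm.outline_of(camera, thing): "pixels" (384x512 bool, what is visible of it) and "rect" ([left, top, width, height] in pixels, round what is visible of it).
The state is a dict: "clock": time; "q": joint angles; "qd": joint speeds; "joint_torque": joint torques, N m; "eef_pos": TCP position; "orientation": TCP orientation; "wrist_force": force on the tool from outside, world axes, zero at the start; "wrist_torque": the same for the moment, N m; "width": finger opening in mm.
Only numpy, scipy, OpenCV 4.12 (cv2) and the standard library are available. Lean on these libraries where they do the work, as an engineer would, in place of code of your own. Each camera call takes 0.05 s, during which the arm holds its last target.

## Working session

There is one attempt and no reset: what is moved stays moved. The work goes in short steps, Python scripts to look and compute and a shell command to move; the robot and the scene stay as the last step left them, time stands still between calls to the robot, and variables do not carry over. Pictures are saved under pics/ and viewed, and the job is handed in when it is done.

```bash
ls; mkdir -p pics
python3 - <<'E'
from station import arm
import cv2,numpy as np
for n in ("side","top"):
    im=arm.get_image(n); cv2.imwrite(f"pics/{n}0.png",im[:,:,::-1])
    print(n,arm.camera_params(n))
s=arm.read_state()
print(s)
E
```

```text
pics
side {'camera_matrix': array([[371.42366143,   0.        , 255.6105697 ],
       [  0.        , 371.42366143, 187.38324363],
       [  0.        ,   0.        ,   1.        ]]), 'k1': -0.09566058970028621, 'xyz': array([ 928.81946372, -376.09606357,  932.76332183]), 'orientation': array([0.50329374, 0.16798971, 0.65647672])}
top {'camera_matrix': array([[450.6607605 ,   0.        , 263.68052228],
       [  0.        , 450.6607605 , 186.89117994],
       [  0.        ,   0.        ,   1.        ]]), 'k1': -0.05831985348145221, 'xyz': array([570.36466547,   7.55142349, 998.9877855 ]), 'orientation': array([ 0.05388596, -0.07752974, -1.55552092])}
{'clock': 0.1, 'q': array([-1.39058255e+00,  3.51190692e-01,  1.65232117e+00, -2.47351218e-05,
        1.13911130e+00, -8.46075197e-02]), 'qd': array([-0.00158155, -0.00034429, -0.00110689,  0.00037125, -0.00072857,
        0.00027531]), 'joint_torque': array([ 6.37145567e-04, -4.98027349e+01, -2.85704452e+01,  7.00484239e-02,
        2.38251424e-02, -3.33312062e-05]), 'eef_pos': array([ 143.95510293, -530.71815227,  404.26539655]), 'orientation': array([-3.11307135e+00, -4.14646215e-01,  1.12554136e-04]), 'wrist_force': array([ 0.56630069, -0.08485832,  0.01472156]), 'wrist_torque': array([ 0.00496389,  0.04633905, -0.02257427]), 'width': 93.14583385677787}
```

View pics/side0.png

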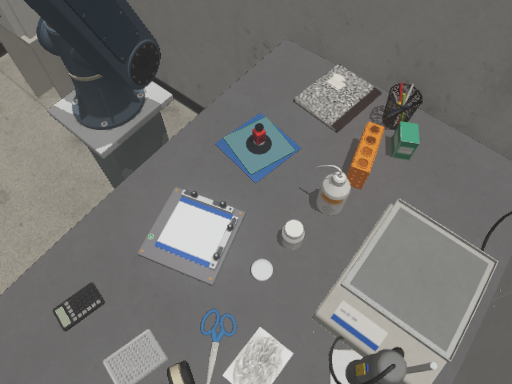

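View pics/top0.png

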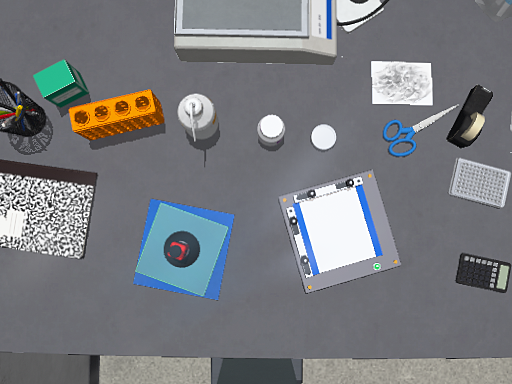

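```bash
cat > h.py <<'E'
import numpy as np,cv2
from scipy.spatial.transform import Rotation as R
from station import arm
def cam(n):
    p=arm.camera_params(n); return p['camera_matrix'],p['k1'],np.array(p['xyz']),R.from_rotvec(p['orientation']).as_matrix()
def proj(n,P):
    K,k,c,M=cam(n); q=(np.atleast_2d(P)-c)@M; s=np.c_[q[:,0]/-q[:,2],-q[:,1]/-q[:,2]]
    s=s*(1+k*(s**2).sum(1,keepdims=True)); return s*[K[0,0],K[1,1]]+[K[0,2],K[1,2]]
def unproj(n,uv,z):
    K,k,c,M=cam(n); d=(np.atleast_2d(uv)-[K[0,2],K[1,2]])/[K[0,0],K[1,1]]; s=d.copy()
    for _ in range(20): s=d/(1+k*(s**2).sum(1,keepdims=True))
    r=np.c_[s[:,0],-s[:,1],-np.ones(len(s))]@M.T
    return c+r*((z-c[2])/r[:,2])[:,None]
def zoom(im,x0,y0,w,h,f): return cv2.resize(im[y0:y0+h,x0:x0+w],None,fx=f,fy=f,interpolation=cv2.INTER_CUBIC)[:,:,::-1]
E
python3 - <<'E'
from h import *
for n in ("top","side"):
    im=arm.get_image(n); np.save(f"pics/{n}.npy",im)
    for t in ("front_glass","casting_stand","grip","pump","fence_back","fence_left"):
        r=arm.outline_of(n,t)
        for k,d in enumerate(r[:1]):
            m=d['pixels']; np.save(f"pics/m_{n}_{t}.npy",m)
            ys,xs=np.nonzero(m)
            print(n,t,round(d['p'],2),d['rect'],xs.mean().round(1),ys.mean().round(1),cv2.minAreaRect(np.c_[xs,ys].astype(np.float32)))
im=np.load("pics/top.npy"); cv2.imwrite("pics/z1.png",zoom(im,125,190,120,120,5)); cv2.imwrite("pics/z2.png",zoom(im,275,165,130,130,4.6))
im=np.load("pics/side.npy"); cv2.imwrite("pics/z3.png",zoom(im,210,100,100,90,6)); cv2.imwrite("pics/z4.png",zoom(im,135,180,120,105,5))
E
```

```text
top front_glass 0.56 [135.3, 204.7, 94.3, 92.1] 181.6 249.2 ((181.69500732421875, 249.0047607421875), (73.7593994140625, 74.26830291748047), 19.832130432128906)
top casting_stand 0.85 [280.2, 172.9, 122.2, 119.1] 339.2 230.6 ((339.0484619140625, 230.39476013183594), (102.39694213867188, 101.08919525146484), 73.53998565673828)
top grip 0.67 [133.9, 201.9, 91.0, 94.6] 181.6 249.1 ((181.22799682617188, 249.04336547851562), (73.43731689453125, 74.69224548339844), 19.746837615966797)
top pump 0.42 [173.5, 244.2, 8.8, 15.1] 174.9 250.3 ((175.0, 250.5), (11.0, 10.0), 90.0)
top fence_back 0.87 [294.2, 177.7, 70.3, 28.3] 326.9 189.2 ((327.15093994140625, 189.02830505371094), (8.104272842407227, 71.15277099609375), 74.05460357666016)
top fence_left 0.77 [286.0, 207.6, 26.5, 71.9] 299.1 242.3 ((298.9159851074219, 241.7411346435547), (72.80079650878906, 8.974580764770508), 74.21924591064453)
side front_glass 0.89 [222.4, 114.7, 70.9, 59.0] 258.3 146.3 ((258.9391784667969, 144.38516235351562), (45.7490234375, 56.718387603759766), 62.10273361206055)
side casting_stand 0.85 [139.4, 186.2, 102.6, 98.4] 192.1 234.8 ((191.14295959472656, 232.5742950439453), (82.56116485595703, 83.75873565673828), 24.27444076538086)
side grip 0.85 [222.9, 120.5, 70.2, 50.8] 258.3 144.9 ((258.5748291015625, 144.13641357421875), (45.76395034790039, 55.69173049926758), 61.26020431518555)
side pump 0.74 [225.6, 119.2, 68.1, 58.8] 258.3 144.8 ((259.10015869140625, 143.80618286132812), (46.280784606933594, 56.76778030395508), 62.02052688598633)
side fence_back 0.91 [204.9, 220.1, 33.8, 48.4] 223.0 243.2 ((222.876708984375, 242.7047576904297), (7.705554962158203, 56.840354919433594), 25.34617805480957)
side fence_left 0.95 [184.1, 189.2, 47.9, 22.4] 208.7 201.9 ((207.20001220703125, 201.39999389648438), (51.861351013183594, 9.486830711364746), 18.434946060180664)
```

View pics/z1.png

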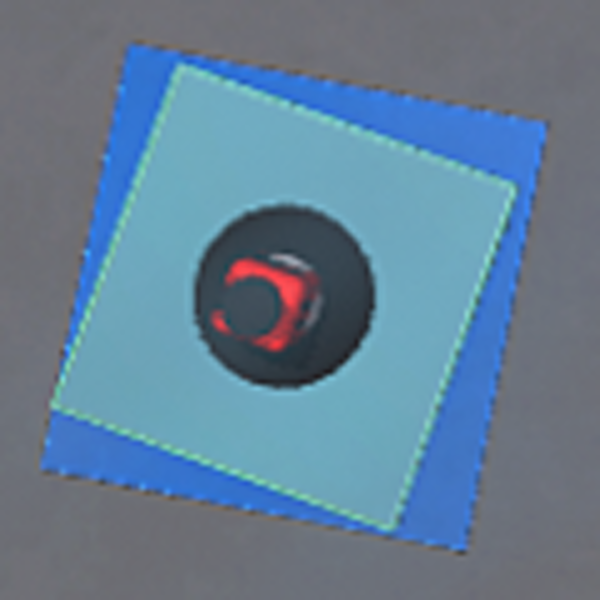

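View pics/z2.png

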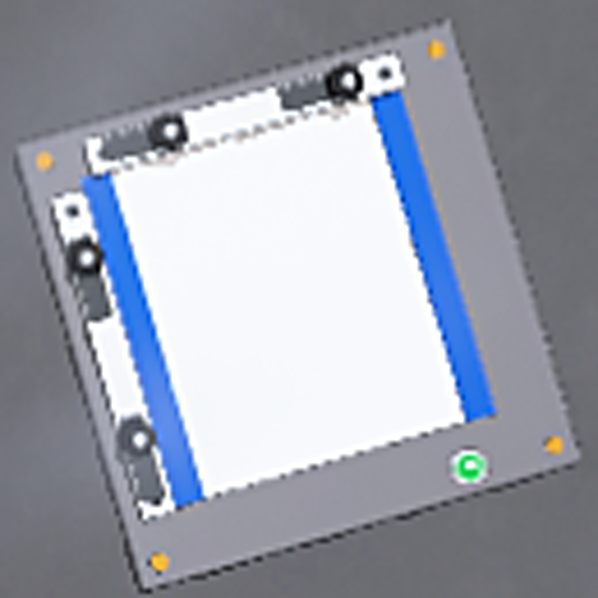

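View pics/z3.png

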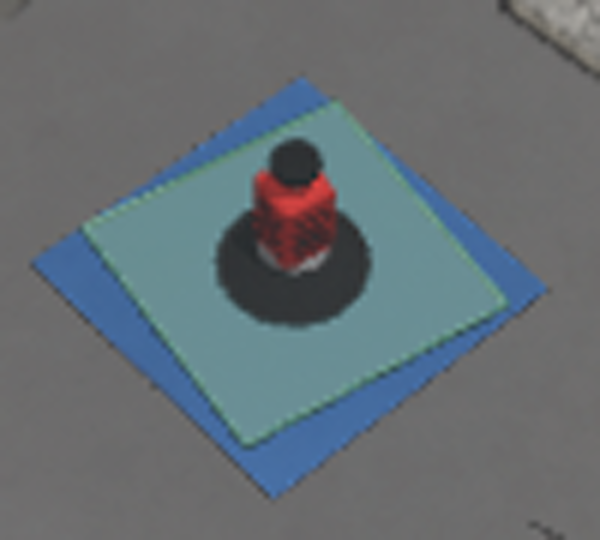

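View pics/z4.png

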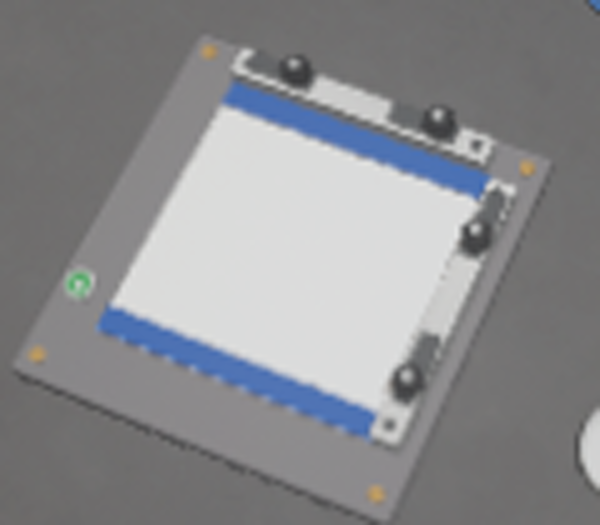

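```bash
cat > m.py <<'E'
from h import *
def px(p,x0,y0,f): return (np.array(p,float)+.5)/f-.5+[x0,y0]
def rep(name,P):
    P=P[:,:2]; print(name,'centre',P.mean(0).round(1),'sides',[np.linalg.norm(P[i]-P[(i+1)%4]).round(1) for i in range(4)],'angs',[np.degrees(np.arctan2(*(P[(i+1)%4]-P[i])[::-1])).round(1)%90 for i in range(4)])
    print(P.round(1).tolist())
rep('glass top',unproj('top',px([(182,67),(515,185),(393,528),(52,405)],125,190,5),8))
rep('glass side',unproj('side',px([(338,101),(508,302),(246,447),(82,228)],210,100,6),8))
rep('mat top',unproj('top',px([(130,44),(549,122),(466,550),(42,468)],125,190,5),3))
rep('mat side',unproj('side',px([(302,77),(547,290),(274,497),(32,263)],210,100,6),3))
rep('stand top',unproj('top',px([(85,180),(405,95),(495,412),(178,508)],275,165,4.6),21.5))
rep('stand side',unproj('side',px([(490,185),(372,437),(98,325),(232,83)],135,180,5),21.5))
rep('screws top',unproj('top',px([(44,161),(437,49),(556,446),(160,562)],275,165,4.6),17))
rep('screws side',unproj('side',px([(527,168),(376,494),(37,355),(208,51)],135,180,5),17))
print('pump', unproj('top',px([(249,307)],125,190,5),92), unproj('side',px([(296,160)],210,100,6),92))
print('grip base cup side/top', unproj('top',px([(285,296)],125,190,5),15))
E
python3 m.py
```

```text
glass top centre [515.7 170.4] sides [np.float64(155.6), np.float64(157.4), np.float64(158.1), np.float64(157.2)] angs [np.float64(71.4), np.float64(71.4), np.float64(71.4), np.float64(70.5)]
[[614.8, 218.5], [565.3, 71.0], [416.1, 121.1], [466.6, 271.0]]
glass side centre [515.  170.8] sides [np.float64(157.3), np.float64(159.1), np.float64(158.9), np.float64(159.7)] angs [np.float64(71.0), np.float64(71.8), np.float64(71.19999999999999), np.float64(71.2)]
[[465.9, 272.0], [614.6, 220.8], [564.9, 69.6], [414.5, 120.9]]
mat top centre [515.8 166.3] sides [np.float64(188.8), np.float64(189.7), np.float64(189.0), np.float64(189.1)] angs [np.float64(80.3), np.float64(80.0), np.float64(80.1), np.float64(80.0)]
[[624.9, 243.0], [593.2, 56.9], [406.3, 89.7], [438.7, 275.9]]
mat side centre [514.9 167. ] sides [np.float64(189.7), np.float64(187.4), np.float64(187.8), np.float64(189.1)] angs [np.float64(79.7), np.float64(79.9), np.float64(80.19999999999999), np.float64(80.5)]
[[437.6, 276.8], [624.2, 242.8], [591.4, 58.3], [406.3, 90.3]]
stand top centre [ 562.5 -169.1] sides [np.float64(158
[... 594 characters left out ...]
96.6), np.float64(196.6), np.float64(196.2), np.float64(195.9)] angs [np.float64(16.700000000000003), np.float64(16.599999999999994), np.float64(16.5), np.float64(16.7)]
[[625.8, -51.8], [682.2, -240.2], [493.8, -296.4], [438.2, -108.3]]
screws side centre [ 559.  -172.9] sides [np.float64(195.6), np.float64(195.7), np.float64(196.2), np.float64(196.8)] angs [np.float64(16.799999999999997), np.float64(16.900000000000006), np.float64(17.099999999999994), np.float64(16.7)]
[[624.7, -50.9], [681.1, -238.2], [493.8, -294.9], [436.2, -107.4]]
pump [[515.56647895 170.91488994  92.        ]] [[514.75334056 171.10653565  92.        ]]
grip base cup side/top [[515.8991296  169.28953721  15.        ]]
```

```bash
cat > g.py <<'E'
import sys
from h import *
def st():
    s=arm.read_state(); M=R.from_rotvec(s['orientation']).as_matrix()
    print('t',round(s['clock'],2),'tcp',s['eef_pos'].round(2),'jawang',np.degrees(np.arctan2(M[1,1],M[0,1])).round(2),'tilt',np.degrees(np.arccos(-M[2,2])).round(2),'F',s['wrist_force'].round(2),'T',s['wrist_torque'].round(2),'w',round(s['width'],1),'q',s['q'].round(2))
    return s,M
if __name__=='__main__':
    s,M=st()
    a=list(map(float,sys.argv[1:]))
    if a:
        d=np.array(a[:3])-s['eef_pos']; print('world d',d.round(1),'tool units',(M.T@d/300).round(4), 'turn units xyz', (R.from_matrix(M.T@np.array([[-np.sin(np.radians(a[3]))*-1*-1,0,0]]*0+[[0,0,0]]*3)).as_rotvec() if False else ''))
        t=np.radians(a[3]); y=np.array([np.cos(t),np.sin(t),0]); z=np.array([0,0,-1.]); T=np.c_[np.cross(y,z),y,z]
        print('turn units',(R.from_matrix(M.T@T).as_rotvec()/np.pi).round(4))
E
python3 g.py 515.3 170.8 330 -108.8
python3 - <<'E'
from h import *
for n in("top","side"):
    arm.get_image(n)
    for t in("wash_bottle","stain_jar","petri_dish"):
        for d in arm.outline_of(n,t)[:1]: print(n,t,round(d['p'],2),d['rect'],unproj(n,[(d['rect'][0]+d['rect'][2]/2,d['rect'][1]+d['rect'][3])],0).round(0), unproj(n,[(d['rect'][0]+d['rect'][2]/2,d['rect'][1]+d['rect'][3]/2)],50).round(0))
E
```

```text
t 0.8 tcp [ 143.97 -530.81  404.74] jawang -74.83 tilt 0.0 F [-0.25  0.   -0.04] T [ 0.05  0.04 -0.04] w 93.0 q [-1.39  0.35  1.65  0.    1.14 -0.08]
world d [371.3 701.6 -74.7] tool units [ 1.8067 -1.9332  0.2491] turn units xyz 
turn units [ 0.     -0.      0.1887]
top wash_bottle 0.94 [178.1, 94.1, 39.1, 44.7] [[760. 143.   0.]] [[800. 137.  50.]]
top stain_jar 0.72 [257.2, 114.5, 27.8, 33.5] [[742. -22.   0.]] [[770. -20.  50.]]
top petri_dish 0.83 [312.1, 125.0, 27.2, 23.3] [[ 744. -145.    0.]] [[ 760. -138.   50.]]
side wash_bottle 0.68 [315.6, 169.6, 35.4, 44.9] [[826. 114.  -0.]] [[794. 146.  50.]]
side stain_jar 0.63 [283.5, 220.6, 18.7, 28.8] [[797. -40.   0.]] [[781. -26.  50.]]
side petri_dish 0.74 [251.7, 259.7, 20.2, 21.8] [[ 785. -159.    0.]] [[ 776. -149.   50.]]
```

```bash
python3 -m pendant '{"turn":[[0,0,0],[0,0,0],[0,0,0],[0,0,0],[0,0,0],[0,0,0],[0,0,0],[0,0,0]],"offset":[[0.129,-0.138,0],[0.129,-0.138,0],[0.129,-0.138,0],[0.129,-0.138,0],[0.129,-0.138,0],[0.129,-0.138,0],[0.129,-0.138,0],[0.129,-0.138,0]],"fingers":[255,255,255,255,255,255,255,255]}' 20
python3 -m pendant '{"turn":[[0,0,0],[0,0,0],[0,0,0],[0,0,0],[0,0,0],[0,0,0],[0,0,0.05],[0,0,0.05]],"offset":[[0.129,-0.138,0.04],[0.129,-0.138,0.04],[0.129,-0.138,0.04],[0.129,-0.138,0.04],[0.129,-0.138,0.04],[0.129,-0.138,0.04],[0,0,0],[0,0,0]],"fingers":[255,255,255,255,255,255,255,255]}'
python3 g.py 515.3 170.8 290 -108.8
```

```text
clock: 2.2
eef_pos: [356.6, -128.4, 405.1]
orientation: [3.114, 0.414, 0.001]
wrist_force: [0.4, -0.7, 0.1]
width: 17.8
clock: 3.2
eef_pos: [515.3, 171.1, 332.3]
orientation: [3.14, -0.084, -0.001]
wrist_force: [-0.5, -0.3, 1.5]
width: 0.5
t 3.2 tcp [515.26 171.1  332.28] jawang -93.05 tilt 0.04 F [-0.46 -0.35  1.47] T [ 0.05 -0.03  0.02] w 0.5 q [0.23 0.43 1.74 0.   0.98 1.86]
world d [  0.   -0.3 -42.3] tool units [0.0003 0.001  0.1409] turn units xyz 
turn units [0.0001 0.0002 0.0875]
```

```bash
python3 -m pendant '{"turn":[[0,0,0.0437],[0,0,0.0437],[0,0,0],[0,0,0]],"offset":[[0,0,0.07],[0,0,0.07],[0,0,0],[0,0,0]],"fingers":[255,255,255,255]}'
python3 g.py 515.3 170.8 281 -108.8
python3 - <<'E'
from h import *
im=arm.get_image("side"); cv2.imwrite("pics/s1.png",zoom(im,190,60,150,130,5))
E
```

```text
clock: 3.7
eef_pos: [515.5, 170.4, 291.5]
orientation: [-3.101, 0.502, -0.001]
wrist_force: [-0.3, -0.5, -0.6]
width: 0.2
t 3.7 tcp [515.45 170.43 291.46] jawang -108.39 tilt 0.05 F [-0.31 -0.53 -0.56] T [0.08 0.02 0.01] w 0.2 q [0.23 0.48 1.77 0.   0.89 2.13]
world d [ -0.2   0.4 -10.5] tool units [-0.0009 -0.001   0.0349] turn units xyz 
turn units [-0.0001 -0.0002  0.0023]
```

View pics/s1.png

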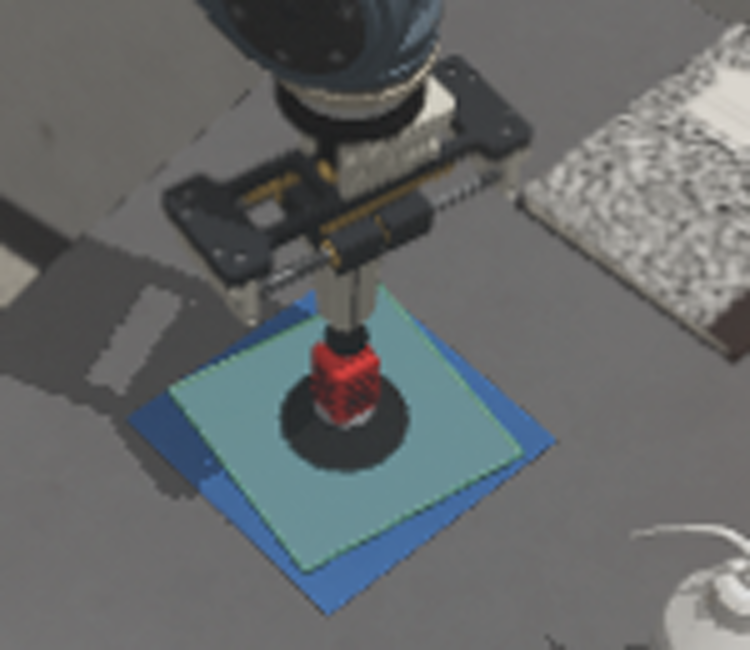

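The closed fingers are centred over the black plunger head (crop ~(346,335)). Pressing next.

```bash
python3 -m pendant '{"turn":[[0,0,0.0023],[0,0,0],[0,0,0],[0,0,0]],"offset":[[0,0,0.018],[0,0,0.018],[0,0,0.008],[0,0,0]],"fingers":[255,255,255,255]}'
python3 g.py
python3 -m pendant '{"turn":[[0,0,0],[0,0,0],[0,0,0],[0,0,0]],"offset":[[0,0,0.008],[0,0,0.008],[0,0,0],[0,0,0]],"fingers":[255,255,255,255]}'
python3 g.py
```

```text
clock: 4.25
eef_pos: [515.2, 170.4, 277.3]
orientation: [3.099, -0.518, -0.0]
wrist_force: [0.2, -0.7, 0.3]
width: 1.0
t 4.25 tcp [515.16 170.39 277.35] jawang -108.97 tilt 0.02 F [ 0.23 -0.66  0.25] T [0.05 0.07 0.08] w 1.0 q [0.23 0.5  1.78 0.   0.86 2.14]
clock: 4.75
eef_pos: [515.2, 170.4, 272.6]
orientation: [3.099, -0.518, -0.0]
wrist_force: [0.6, -0.3, -0.5]
width: 0.3
t 4.75 tcp [515.18 170.37 272.55] jawang -108.97 tilt 0.01 F [ 0.55 -0.28 -0.46] T [ 0.08 -0.04 -0.03] w 0.3 q [ 0.23  0.51  1.78 -0.    0.85  2.14]
```

```bash
python3 - <<'E'
from h import *
im=arm.get_image("side"); cv2.imwrite("pics/s2.png",zoom(im,220,90,80,80,7))
E
python3 g.py
```

```text
t 4.8 tcp [515.15 170.38 272.57] jawang -108.97 tilt 0.01 F [-0.32  0.36 -0.74] T [ 0.12  0.03 -0.01] w 0.4 q [0.23 0.51 1.78 0.   0.85 2.14]
```

View pics/s2.png

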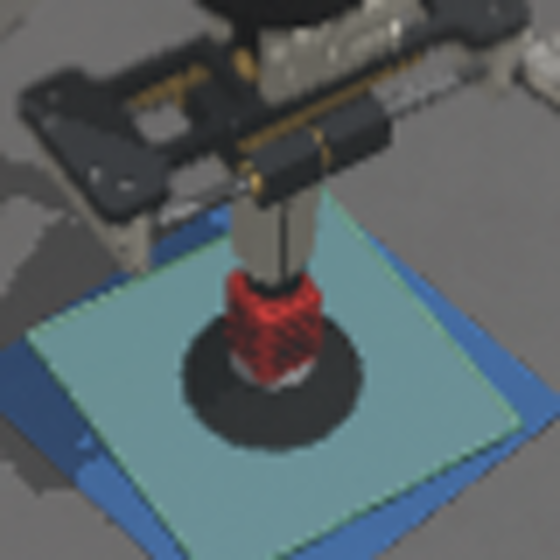

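```bash
for i in 1; do python3 -m pendant '{"turn":[[0,0,0],[0,0,0],[0,0,0]],"offset":[[0,0,0.006],[0,0,0],[0,0,0]],"fingers":[255,255,255]}'; done
python3 g.py
python3 -m pendant '{"turn":[[0,0,0],[0,0,0],[0,0,0]],"offset":[[0,0,0.005],[0,0,0],[0,0,0]],"fingers":[255,255,255]}'
python3 g.py
```

```text
clock: 5.18
eef_pos: [515.2, 170.4, 270.9]
orientation: [3.099, -0.518, -0.0]
wrist_force: [0.2, 0.1, 2.3]
width: 0.3
t 5.17 tcp [515.17 170.39 270.9 ] jawang -108.97 tilt 0.01 F [0.17 0.09 2.25] T [-0.02  0.11  0.01] w 0.3 q [0.23 0.51 1.78 0.   0.85 2.14]
clock: 5.55
eef_pos: [515.3, 170.4, 270.3]
orientation: [-3.098, 0.518, -0.001]
wrist_force: [-3.1, -0.7, 13.6]
width: 0.5
t 5.55 tcp [515.29 170.4  270.27] jawang -108.97 tilt 0.03 F [-3.09 -0.65 13.64] T [-0.17  0.85  0.  ] w 0.5 q [ 0.23  0.52  1.78 -0.    0.84  2.14]
```

```bash
python3 -m pendant '{"turn":[[0,0,0],[0,0,0],[0,0,0],[0,0,0]],"offset":[[0,0,0.002],[0,0,0],[0,0,0],[0,0,0]],"fingers":[255,255,255,255]}'
python3 g.py
python3 - <<'E'
from h import *
im=arm.get_image("side"); cv2.imwrite("pics/s3.png",zoom(im,220,90,80,80,7))
E
```

```text
clock: 6.05
eef_pos: [515.4, 170.4, 270.2]
orientation: [-3.098, 0.518, -0.001]
wrist_force: [-5.7, -2.0, 20.4]
width: 0.4
t 6.05 tcp [515.35 170.42 270.22] jawang -108.97 tilt 0.06 F [-5.69 -2.02 20.41] T [-0.25  1.18 -0.02] w 0.4 q [ 0.23  0.52  1.78 -0.    0.84  2.14]
```

View pics/s3.png

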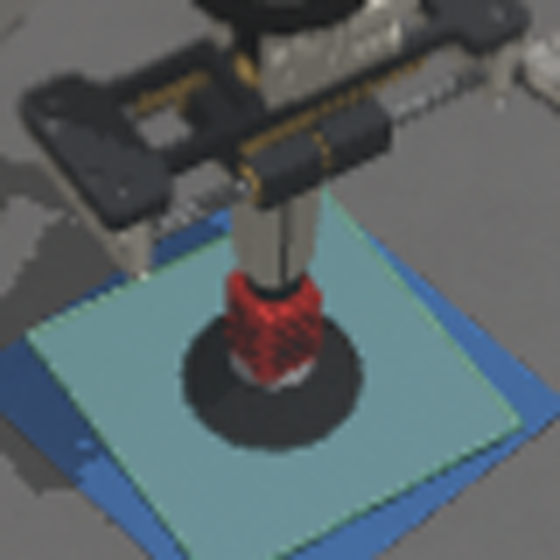

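```bash
python3 -m pendant '{"turn":[[0,0,0],[0,0,0],[0,0,0],[0,0,0],[0,0,0],[0,0,0]],"offset":[[0,0,-0.05],[0,0,-0.05],[0,0,0],[0,0,0],[0,0,0],[0,0,0]],"fingers":[255,0,0,0,0,0]}'
python3 g.py 515.3 170.7 222.5 -108.8
python3 - <<'E'
from h import *
im=arm.get_image("side"); cv2.imwrite("pics/s4.png",zoom(im,200,70,110,110,6))
E
```

```text
clock: 6.85
eef_pos: [515.1, 170.4, 298.5]
orientation: [3.098, -0.518, -0.001]
wrist_force: [0.8, -0.2, 0.3]
width: 45.8
t 6.85 tcp [515.14 170.35 298.46] jawang -108.98 tilt 0.04 F [ 0.77 -0.2   0.31] T [ 0.01 -0.03 -0.01] w 45.8 q [0.23 0.47 1.77 0.   0.9  2.14]
world d [  0.2   0.3 -76. ] tool units [ 0.0003 -0.0014  0.2532] turn units xyz 
turn units [ 0.0001  0.0002 -0.001 ]
```

View pics/s4.png

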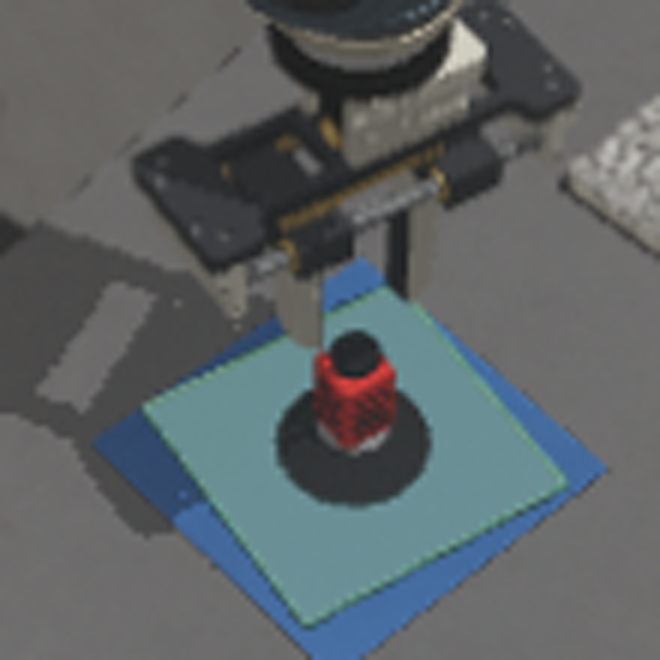

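Run:
```python
from h import *
print(proj('side',[[515,170.7,93],[515,170.7,91],[515,170.7,84]]))
a=np.load('pics/side.npy'); b=arm.get_image('side')
cv2.imwrite("pics/s5.png",np.hstack([zoom(x,240,110,40,45,10) for x in (a,b)]))
```

```text
[[258.90193636 126.15681978]
 [258.8919719  126.59775372]
 [258.85733612 128.13022793]]
```

View pics/s5.png

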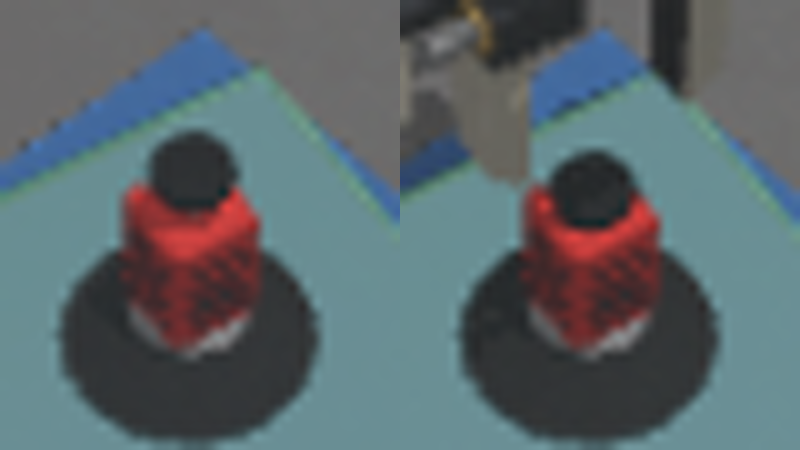

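The plunger head dropped about 2 px, which matches 9 mm of travel, so it is down. Next I open, descend and grip.

```bash
python3 -m pendant '{"turn":[[0,0,0],[0,0,0],[0,0,0],[0,0,0],[0,0,0],[0,0,0],[0,0,0],[0,0,0]],"offset":[[0,-0.001,0],[0,0,0],[0,0,0],[0,0,0.07],[0,0,0.07],[0,0,0.07],[0,0,0.041],[0,0,0]],"fingers":[0,0,0,0,0,0,0,0]}'
python3 g.py 515.3 170.7 222.5 -108.8
python3 - <<'E'
from h import *
im=arm.get_image("side"); cv2.imwrite("pics/s6.png",zoom(im,200,70,110,110,6))
E
```

```text
clock: 7.95
eef_pos: [515.2, 170.6, 223.1]
orientation: [3.098, -0.518, -0.002]
wrist_force: [-0.0, 0.5, 0.4]
width: 92.7
t 7.95 tcp [515.2  170.65 223.06] jawang -108.97 tilt 0.07 F [-0.05  0.5   0.42] T [ 0.07 -0.01 -0.04] w 92.7 q [ 0.23  0.59  1.8  -0.    0.75  2.14]
world d [ 0.1  0.1 -0.6] tool units [ 0.0003 -0.0003  0.0019] turn units xyz 
turn units [ 0.0002  0.0003 -0.001 ]
```

View pics/s6.png

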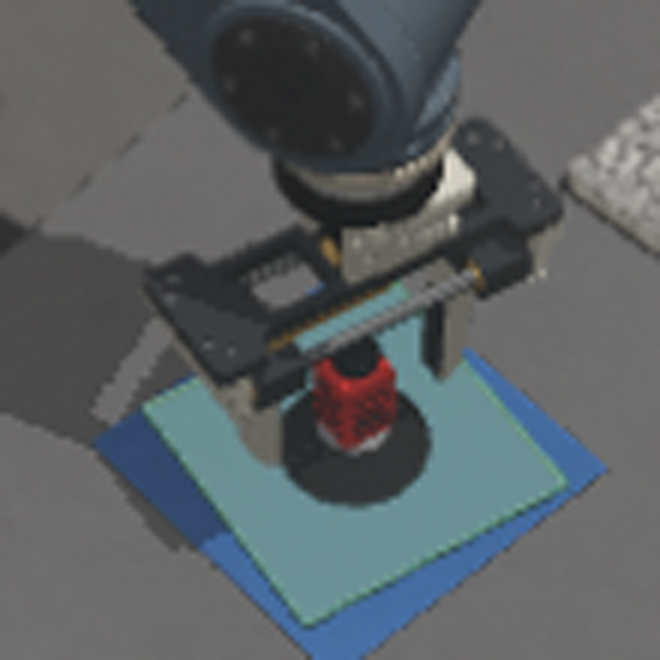

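The open fingers straddle the red grip. I close on it next.

```bash
python3 -m pendant '{"turn":[[0,0,0],[0,0,0],[0,0,0],[0,0,0],[0,0,0],[0,0,0],[0,0,0],[0,0,0]],"offset":[[0,0,0],[0,0,0],[0,0,0],[0,0,0],[0,0,0],[0,0,0],[0,0,0],[0,0,0]],"fingers":[255,255,255,255,255,255,255,255]}' 50
python3 g.py
python3 -m pendant '{"turn":[[0,0,0],[0,0,0],[0,0,0],[0,0,0]],"offset":[[0,0,-0.01],[0,0,-0.02],[0,0,-0.04],[0,0,0]],"fingers":[255,255,255,255]}'
python3 g.py
```

```text
clock: 9.0
eef_pos: [515.3, 170.7, 223.5]
orientation: [-3.099, 0.518, 0.0]
wrist_force: [0.4, -0.3, -0.2]
width: 31.8
t 9.0 tcp [515.28 170.69 223.52] jawang -108.97 tilt 0.0 F [ 0.45 -0.28 -0.21] T [0.15 0.   0.02] w 31.8 q [0.23 0.59 1.8  0.   0.75 2.14]
clock: 9.5
eef_pos: [515.6, 170.8, 245.7]
orientation: [-3.098, 0.518, -0.003]
wrist_force: [0.5, 0.0, -4.6]
width: 31.8
t 9.5 tcp [515.6  170.75 245.74] jawang -108.97 tilt 0.12 F [ 0.51  0.02 -4.64] T [ 0.02 -0.05  0.01] w 31.8 q [ 0.23  0.56  1.79 -0.    0.79  2.14]
```

```bash
python3 -m pendant '{"turn":[[0,0,0],[0,0,0],[0,0,0],[0,0,-0.033],[0,0,-0.033],[0,0,-0.033],[0,0,-0.033],[0,0,-0.033]],"offset":[[0,0,-0.05],[0,0,-0.08],[0,0,-0.07],[0,0,0],[0,0,0],[0,0,0],[0,0,0],[0,0,0]],"fingers":[255,255,255,255,255,255,255,255]}'
python3 g.py 549.2 -193.2 305 -73.3
```

```text
clock: 10.5
eef_pos: [515.2, 170.7, 305.3]
orientation: [-3.127, -0.299, -0.0]
wrist_force: [-0.1, 1.0, -4.8]
width: 31.3
t 10.5 tcp [515.24 170.66 305.26] jawang -79.08 tilt 0.01 F [-0.09  1.02 -4.77] T [-0.01  0.03  0.05] w 31.3 q [0.23 0.46 1.76 0.   0.92 1.61]
world d [ 3.400e+01 -3.639e+02 -3.000e-01] tool units [-1.1860e-01  1.2123e+00  8.0000e-04] turn units xyz 
turn units [-0.     -0.0001 -0.0321]
```

```bash
python3 -m pendant '{"turn":[[0,0,0],[0,0,0],[0,0,0],[0,0,0],[0,0,0],[0,0,0],[0,0,0],[0,0,0]],"offset":[[-0.008,0.05,0],[-0.013,0.1,0],[-0.013,0.14,0],[-0.015,0.16,0],[-0.015,0.16,0],[-0.015,0.16,0],[-0.015,0.16,0],[-0.012,0.14,0]],"fingers":[255,255,255,255,255,255,255,255]}'
python3 -m pendant '{"turn":[[0,0,0],[0,0,0],[0,0,-0.016],[0,0,-0.016],[0,0,0],[0,0,0]],"offset":[[-0.013,0.1,0],[0,0.042,0],[0,0,0],[0,0,0],[0,0,0],[0,0,0]],"fingers":[255,255,255,255,255,255]}'
python3 g.py 549.2 -193.2 252 -73.3
python3 - <<'E'
from h import *
im=arm.get_image("side"); cv2.imwrite("pics/s7.png",zoom(im,120,130,160,150,4))
im=arm.get_image("top"); cv2.imwrite("pics/t7.png",zoom(im,260,150,160,160,4))
E
```

```text
clock: 11.5
eef_pos: [543.2, -153.3, 305.0]
orientation: [3.128, 0.288, 0.0]
wrist_force: [1.3, -0.2, -3.4]
width: 31.9
clock: 12.25
eef_pos: [547.8, -193.1, 304.7]
orientation: [3.109, 0.448, -0.0]
wrist_force: [-0.5, 0.5, -3.3]
width: 31.6
t 12.25 tcp [ 547.81 -193.07  304.65] jawang -73.6 tilt 0.0 F [-0.53  0.5  -3.28] T [ 0.04 -0.01 -0.02] w 31.6 q [-0.42  0.52  1.66 -0.    0.96  0.87]
world d [  1.4  -0.1 -52.7] tool units [0.0043 0.0017 0.1755] turn units xyz 
turn units [-0.      0.     -0.0016]
```

View pics/s7.png

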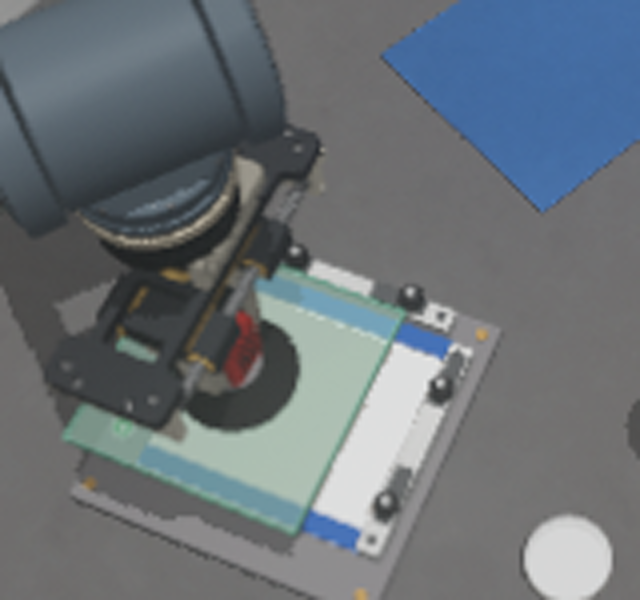

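View pics/t7.png

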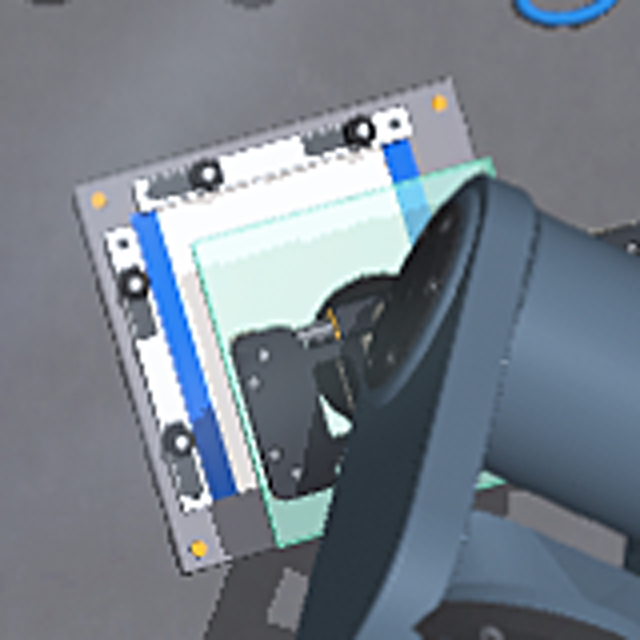

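The plate is held level over the stand and is short of both fences. I lower it onto the spacers.

```bash
python3 -m pendant '{"turn":[[0,0,-0.0016],[0,0,0],[0,0,0],[0,0,0],[0,0,0],[0,0,0]],"offset":[[0.004,0.0017,0.06],[0,0,0.06],[0,0,0.05],[0,0,0.018],[0,0,0],[0,0,0]],"fingers":[255,255,255,255,255,255]}'
python3 g.py 549.2 -193.2 242 -73.3
python3 -m pendant '{"turn":[[0,0,0],[0,0,0],[0,0,0],[0,0,0]],"offset":[[0,0,0.006],[0,0,0.006],[0,0,0],[0,0,0]],"fingers":[255,255,255,255]}'
python3 g.py 549.2 -193.2 242 -73.3
```

```text
clock: 13.1
eef_pos: [549.4, -193.5, 248.6]
orientation: [3.108, 0.458, 0.001]
wrist_force: [0.1, 0.7, -2.9]
width: 31.5
t 13.1 tcp [ 549.35 -193.48  248.61] jawang -73.23 tilt 0.05 F [ 0.13  0.66 -2.94] T [ 0.03 -0.02  0.03] w 31.5 q [-0.42  0.61  1.68  0.    0.85  0.86]
world d [-0.2  0.3 -6.6] tool units [-0.0002 -0.001   0.022 ] turn units xyz 
turn units [ 0.0002 -0.0002  0.0004]
clock: 13.6
eef_pos: [549.2, -193.4, 244.6]
orientation: [3.108, 0.458, 0.0]
wrist_force: [-0.3, -0.4, -2.9]
width: 32.0
t 13.6 tcp [ 549.19 -193.37  244.58] jawang -73.23 tilt 0.0 F [-0.25 -0.36 -2.91] T [-0.01 -0.06  0.03] w 32.0 q [-0.42  0.61  1.68 -0.    0.84  0.86]
world d [ 0.   0.2 -2.6] tool units [ 0.0002 -0.0005  0.0086] turn units xyz 
turn units [ 0.     -0.      0.0004]
```

```bash
python3 -m pendant '{"turn":[[0,0,0],[0,0,0],[0,0,0],[0,0,0]],"offset":[[0,0,0.004],[0,0,0.003],[0,0,0],[0,0,0]],"fingers":[255,255,255,255]}'
python3 g.py
python3 -m pendant '{"turn":[[0,0,0],[0,0,0],[0,0,0]],"offset":[[0,0,0.003],[0,0,0],[0,0,0]],"fingers":[255,255,255]}'
python3 g.py
```

```text
clock: 14.1
eef_pos: [549.2, -193.4, 242.4]
orientation: [-3.108, -0.458, 0.0]
wrist_force: [-0.9, -0.9, -4.2]
width: 31.8
t 14.1 tcp [ 549.18 -193.38  242.44] jawang -73.22 tilt 0.0 F [-0.89 -0.85 -4.15] T [-0.01 -0.01 -0.02] w 31.8 q [-0.42  0.62  1.69  0.    0.84  0.86]
clock: 14.48
eef_pos: [549.3, -193.4, 242.0]
orientation: [3.108, 0.458, 0.001]
wrist_force: [-3.5, 1.2, 5.5]
width: 31.7
t 14.47 tcp [ 549.25 -193.41  242.05] jawang -73.23 tilt 0.03 F [-3.54  1.16  5.55] T [0.25 0.5  0.03] w 31.7 q [-0.42  0.62  1.69  0.    0.84  0.86]
```

```bash
python3 -m pendant '{"turn":[[0,0,0],[0,0,0],[0,0,0],[0,0,0],[0,0,0],[0,0,0],[0,0,0],[0,0,0]],"offset":[[0.005,-0.005,-0.001],[0.01,-0.01,0],[0.01,-0.01,0],[0.01,-0.01,0],[0.01,-0.01,0],[0.005,-0.005,0],[0,0,0],[0,0,0]],"fingers":[255,255,255,255,255,255,255,255]}'
cat > c.py <<'E'
from g import *
s,M=st(); t=np.radians(16.75); Rz=np.array([[np.cos(t),np.sin(t)],[-np.sin(t),np.cos(t)]])
print('stand rel seat est',(Rz@(s['eef_pos'][:2]-[562.6,-168.3])).round(2),'F stand',(Rz@s['wrist_force'][:2]).round(2),'Fz',s['wrist_force'][2].round(2))
E
python3 c.py
```

```text
clock: 15.48
eef_pos: [559.5, -174.3, 242.0]
orientation: [3.108, 0.458, 0.001]
wrist_force: [0.6, -0.1, 4.3]
width: 31.6
t 15.47 tcp [ 559.5  -174.32  242.01] jawang -73.22 tilt 0.04 F [ 0.55 -0.1   4.26] T [-0.06  0.14 -0.01] w 31.6 q [-0.38  0.62  1.68  0.    0.84  0.9 ]
stand rel seat est [-4.7  -4.87] F stand [ 0.5  -0.25] Fz 4.26
```

Now I creep towards the back fence (+x).

```bash
for i in 1 2; do python3 -m pendant '{"turn":[[0,0,0],[0,0,0],[0,0,0],[0,0,0]],"offset":[[0.003,0,0],[0.003,0,0],[0,0,0],[0,0,0]],"fingers":[255,255,255,255]}' >/dev/null; python3 c.py; done
```

```text
t 15.97 tcp [ 560.97 -173.92  242.  ] jawang -73.22 tilt 0.01 F [-3.18 -0.8   6.74] T [-0.16  0.36 -0.02] w 31.8 q [-0.38  0.62  1.67  0.    0.85  0.9 ]
stand rel seat est [-3.18 -4.91] F stand [-3.27  0.15] Fz 6.74
t 16.48 tcp [ 562.69 -173.42  242.04] jawang -73.22 tilt 0.01 F [-2.26 -0.16  7.35] T [-0.19  0.44 -0.02] w 31.9 q [-0.38  0.63  1.67 -0.    0.85  0.9 ]
stand rel seat est [-1.39 -4.93] F stand [-2.21  0.5 ] Fz 7.35
```

```bash
for i in 1; do python3 -m pendant '{"turn":[[0,0,0],[0,0,0],[0,0,0]],"offset":[[0.003,0,-0.001],[0,0,0],[0,0,0]],"fingers":[255,255,255]}' >/dev/null; python3 c.py; done
python3 -m pendant '{"turn":[[0,0,0],[0,0,0],[0,0,0]],"offset":[[0.003,0,0],[0,0,0],[0,0,0]],"fingers":[255,255,255]}' >/dev/null; python3 c.py
```

```text
t 16.85 tcp [ 563.54 -173.13  242.03] jawang -73.22 tilt 0.02 F [-1.84  2.55  3.02] T [0.11 0.18 0.01] w 31.8 q [-0.38  0.63  1.67  0.    0.85  0.9 ]
stand rel seat est [-0.5 -4.9] F stand [-1.02  2.97] Fz 3.02
t 17.23 tcp [ 564.39 -173.07  242.04] jawang -73.23 tilt 0.01 F [-0.94  1.21  1.64] T [0.05 0.17 0.04] w 31.6 q [-0.38  0.63  1.66  0.    0.85  0.9 ]
stand rel seat est [ 0.34 -5.08] F stand [-0.55  1.43] Fz 1.64
```

```bash
for i in 1; do python3 -m pendant '{"turn":[[0,0,0],[0,0,0],[0,0,0]],"offset":[[0.003,0,0],[0,0,0],[0,0,0]],"fingers":[255,255,255]}' >/dev/null; python3 c.py; done
python3 -m pendant '{"turn":[[0,0,0],[0,0,0],[0,0,0]],"offset":[[0.002,0,0],[0,0,0],[0,0,0]],"fingers":[255,255,255]}' >/dev/null; python3 c.py
```

```text
t 17.6 tcp [ 565.26 -172.89  242.04] jawang -73.23 tilt 0.0 F [-0.5  -0.1   0.43] T [-0.13  0.12 -0.02] w 31.9 q [-0.38  0.63  1.66 -0.    0.85  0.9 ]
stand rel seat est [ 1.23 -5.17] F stand [-0.51  0.05] Fz 0.43
t 17.98 tcp [ 565.68 -172.72  242.04] jawang -73.23 tilt 0.03 F [-4.14  0.04  0.75] T [-0.28  0.5  -0.1 ] w 31.8 q [-0.38  0.63  1.66 -0.    0.85  0.9 ]
stand rel seat est [ 1.67 -5.12] F stand [-3.96  1.23] Fz 0.75
```

```bash
python3 -m pendant '{"turn":[[0,0,0],[0,0,0],[0,0,0]],"offset":[[0.0015,0,0],[0,0,0],[0,0,0]],"fingers":[255,255,255]}' >/dev/null; python3 c.py
```

```text
t 18.35 tcp [ 565.89 -172.65  242.06] jawang -73.23 tilt 0.08 F [-6.8  -1.89  3.46] T [-0.4   0.87 -0.13] w 31.6 q [-0.37  0.63  1.66 -0.    0.85  0.9 ]
stand rel seat est [ 1.89 -5.11] F stand [-7.06  0.15] Fz 3.46
```

```bash
python3 -m pendant '{"turn":[[0,0,0],[0,0,0],[0,0,0],[0,0,0]],"offset":[[-0.0005,-0.006,0],[0,-0.004,0],[0,0,0],[0,0,0]],"fingers":[255,255,255,255]}' >/dev/null; python3 c.py
python3 -m pendant '{"turn":[[0,0,0],[0,0,0],[0,0,0]],"offset":[[0,-0.003,0],[0,0,0],[0,0,0]],"fingers":[255,255,255]}' >/dev/null; python3 c.py
```

```text
t 18.85 tcp [ 565.02 -170.09  242.07] jawang -73.24 tilt 0.05 F [-4.54 -4.23  1.06] T [-0.63  0.71 -0.17] w 31.6 q [-0.37  0.63  1.66 -0.    0.85  0.91]
stand rel seat est [ 1.8  -2.41] F stand [-5.57 -2.74] Fz 1.06
t 19.23 tcp [ 564.77 -169.27  242.07] jawang -73.24 tilt 0.05 F [-4.54 -4.43  1.02] T [-0.64  0.69 -0.13] w 31.9 q [-0.37  0.63  1.67 -0.    0.85  0.91]
stand rel seat est [ 1.79 -1.56] F stand [-5.63 -2.93] Fz 1.02
```

```bash
for i in 1; do python3 -m pendant '{"turn":[[0,0,0],[0,0,0],[0,0,0]],"offset":[[0,-0.003,0],[0,0,0],[0,0,0]],"fingers":[255,255,255]}' >/dev/null; python3 c.py; done
python3 -m pendant '{"turn":[[0,0,0],[0,0,0],[0,0,0]],"offset":[[0,-0.002,0],[0,0,0],[0,0,0]],"fingers":[255,255,255]}' >/dev/null; python3 c.py
```

```text
t 19.6 tcp [ 564.51 -168.42  242.09] jawang -73.23 tilt 0.04 F [-5.68 -5.18  1.93] T [-0.66  0.67 -0.14] w 32.2 q [-0.37  0.63  1.67 -0.    0.85  0.91]
stand rel seat est [ 1.79 -0.67] F stand [-6.93 -3.32] Fz 1.93
t 19.98 tcp [ 564.34 -167.88  242.09] jawang -73.24 tilt 0.04 F [-3.95 -4.86  0.65] T [-0.67  0.7  -0.13] w 32.0 q [-0.37  0.63  1.67 -0.    0.85  0.91]
stand rel seat est [ 1.79 -0.1 ] F stand [-5.18 -3.51] Fz 0.65
```

```bash
for i in 1; do python3 -m pendant '{"turn":[[0,0,0],[0,0,0],[0,0,0]],"offset":[[0,-0.002,0],[0,0,0],[0,0,0]],"fingers":[255,255,255]}' >/dev/null; python3 c.py; done
python3 -m pendant '{"turn":[[0,0,0],[0,0,0],[0,0,0]],"offset":[[0,-0.002,0],[0,0,0],[0,0,0]],"fingers":[255,255,255]}' >/dev/null; python3 c.py
```

```text
t 20.35 tcp [ 564.17 -167.33  242.08] jawang -73.24 tilt 0.04 F [-4.7  -5.09  1.8 ] T [-0.71  0.68 -0.18] w 31.7 q [-0.37  0.63  1.67 -0.    0.85  0.91]
stand rel seat est [1.78 0.47] F stand [-5.97 -3.52] Fz 1.8
t 20.73 tcp [ 564.05 -166.94  242.11] jawang -73.24 tilt 0.06 F [-4.35 -5.59  0.16] T [-1.03  0.69 -0.2 ] w 31.5 q [-0.37  0.63  1.67 -0.    0.85  0.91]
stand rel seat est [1.78 0.88] F stand [-5.78 -4.1 ] Fz 0.16
```

```bash
for i in 1; do python3 -m pendant '{"turn":[[0,0,0],[0,0,0],[0,0,0]],"offset":[[0,-0.0015,0],[0,0,0],[0,0,0]],"fingers":[255,255,255]}' >/dev/null; python3 c.py; done
python3 -m pendant '{"turn":[[0,0,0],[0,0,0],[0,0,0]],"offset":[[0,-0.0005,0],[0,0,0],[0,0,0]],"fingers":[255,255,255]}' >/dev/null; python3 c.py
```

```text
t 21.1 tcp [ 563.99 -166.77  242.2 ] jawang -73.23 tilt 0.09 F [-4.41 -9.75  0.32] T [-1.5   0.69 -0.23] w 32.0 q [-0.37  0.62  1.67 -0.    0.85  0.91]
stand rel seat est [1.77 1.06] F stand [-7.04 -8.07] Fz 0.32
t 21.48 tcp [ 563.94 -166.71  242.18] jawang -73.23 tilt 0.1 F [ -3.37 -10.48   0.71] T [-1.66  0.65 -0.16] w 32.1 q [-0.37  0.62  1.67 -0.    0.85  0.91]
stand rel seat est [1.74 1.13] F stand [-6.25 -9.07] Fz 0.71
```

```bash
python3 - <<'E'
from h import *
im=arm.get_image("side"); cv2.imwrite("pics/s8.png",zoom(im,130,170,120,115,5))
im=arm.get_image("top"); cv2.imwrite("pics/t8.png",zoom(im,275,160,130,130,4.6))
E
python3 c.py
```

```text
t 21.57 tcp [ 563.96 -166.76  242.21] jawang -73.23 tilt 0.11 F [ -3.51 -10.3    0.59] T [-1.66  0.68 -0.23] w 32.0 q [-0.37  0.62  1.67 -0.    0.85  0.91]
stand rel seat est [1.74 1.08] F stand [-6.33 -8.85] Fz 0.59
```

View pics/s8.png

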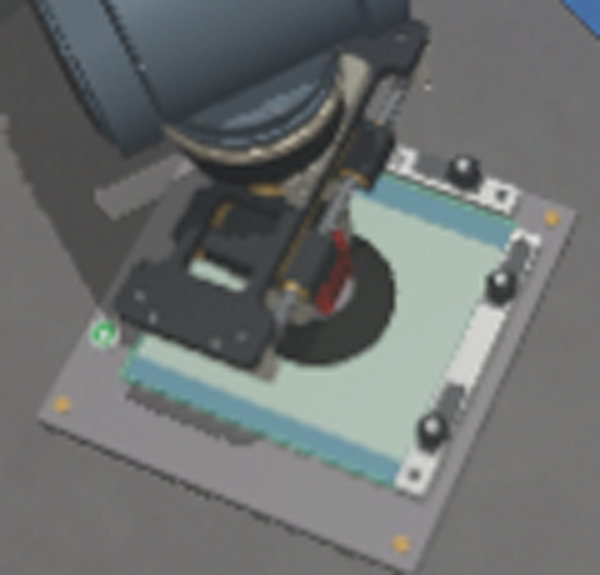

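View pics/t8.png

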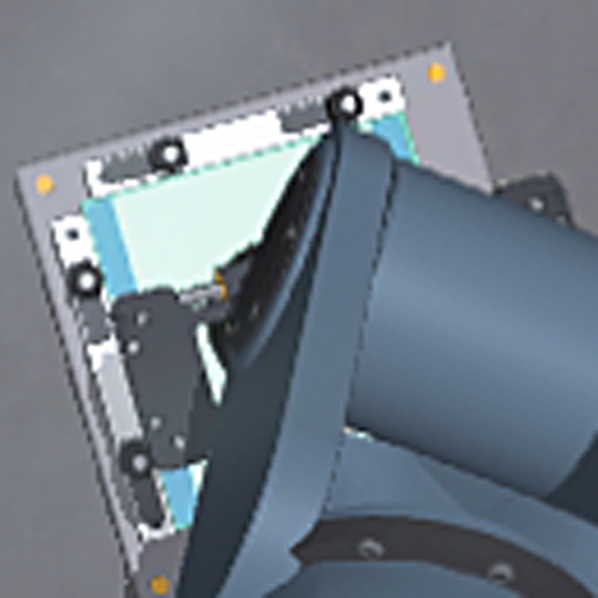

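```bash
python3 -m pendant '{"turn":[[0,0,0],[0,0,0],[0,0,0],[0,0,0]],"offset":[[0,0,0],[0,0,0],[0,0,0],[0,0,0]],"fingers":[255,255,255,255]}' >/dev/null; python3 c.py; python3 -c "
from station import arm
print(arm.hand_in())"
```

```text
t 22.07 tcp [ 563.96 -166.73  242.21] jawang -73.23 tilt 0.11 F [-3.25 -9.28  0.14] T [-1.62  0.62 -0.23] w 31.5 q [-0.37  0.62  1.67 -0.    0.85  0.91]
stand rel seat est [1.76 1.11] F stand [-5.78 -7.95] Fz 0.14
the job is handed in; nothing more can be done
None
```

The job is handed in at 22.1 s, with the lifter still gripped and the plate pushing on both fences. No verdict was reported.

**What I did**
- I pressed the pump with the closed fingers. The force rose sharply to 20 N at its expected stop height, and the side picture showed the plunger head about 9 mm lower.
- I gripped the lifter at a set 50 N, lifted the plate clear of the mat, turned it about 36° and carried it over the fences.
- I lowered it onto the spacers at the expected height, then slid it to the back fence and then to the left fence.

**Last checks**
- **Push:** the wrist feels about 6 N from the back fence and 8 N from the left, part of which is sliding friction. It was steady over the last half second.
- **Grip and level:** the jaws are 31.5 mm apart on the 32 mm grip, and the tool tilt is 0.1°.
- **Square:** the plate's yaw, taken from the jaws, is about 16.8°. The stand measured 16.6 to 17.0° in the pictures.
- **Flush:** both pictures show the glass edges flush with both fences as far as the arm lets me see.

**Disagreements**
- The plate met the fences 1.7 mm (back) and 1.1 mm (left) beyond the seat position I had measured from the pictures. I trusted the contact.
- The wrist showed almost no force during most of the plunger's travel, where I expected 4 to 5.5 N. It only rose at the stop.

**Not checked:** I did not check the pump again after the lift. I also did not measure the bottle, jar and dish again, but nothing came near them.

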